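Pop the card tray and trap it

TASK

Press the sprung key of the card dock right down with one fingertip so that the card tray pops out, and keep the key down; with the other finger stop the sliding tray by its front panel about half-way to the small pot standing in its path, well before it gets there. Grasp and lift nothing, and leave the pot, the jars and the price-card stands where they are. The program finishes while holding: one finger still keeping the key down and the other still stopping the tray.

Things in the scene. Friction and masses are not known exactly. Their poses are not given: they have to be found in the camera images.
- card_dock: Card dock fixed to the worktop: grey box 106 x 86 mm, 58 mm high, with a dark track 66 mm wide and 11 mm high running out of its front and a black key beside it. Origin on the worktop under the middle of the open track; +z up. The tray slides out along the dock's -x. In dock axes: box from x = +62 to +168 mm, track end x = -45, pot beyond it, key at x = 0, y = +58, thin latch bar at y = +42.
- key_top (a point): Centre of the top face of the black key, which is 30 mm (along the dock's x) by 24 mm (along the dock's y); 38 mm above the worktop when up, 30 mm when fully down; the point moves with the key. Its block is 44 x 36 mm and 22 mm high.
- key (a joint): Travel of the key in m: 0 up, 0.008 fully down, pressed straight down. Springs back when let go; about 2 N starts it and 6 N holds it fully down. At about 0.005 the latch frees the tray.
- tray_front (a point): Centre of the outer face of the tray's flat aluminium front panel; moves with the tray. Panel 70 mm wide (dock y), 10 to 52 mm above the worktop. Shut, its face is at the dock's x = +55 mm; so a finger on the key and one level with it over the track (y = -25 to +25 mm), both at about x = 0, stop the tray about half-way to the pot.
- tray (a joint): How far the tray is out, in m: 0 shut, 0.14 its stop. Once freed, a spring (about 3.5 N, less far out) against an oil damper drives it at about 55 mm/s: half-way to the pot after about 1 s, at the pot after about 2 s. It neither returns nor stops by itself. Stopped well: 0.03 to 0.09.
- sample_pot_mid (a point): Small printed food pot, 72 mm across and 71 mm high, standing loose in the tray's path, its near side 112 to 128 mm from the shut tray's front; this point is on its axis half-way up. Must not be shifted.
- honey_jar_mid (a point): Glass jar with red lid and amber label, the larger one, about 65 mm across and 100 mm high, standing loose on the worktop; this point is on its axis half-way up. Leave it alone.
- mustard_jar_mid (a point): Glass jar with red lid, the lower one, about 62 mm across and 86 mm high, standing loose on the worktop; this point is on its axis half-way up. Leave it alone.
- olive_jar_mid (a point): Glass jar with green lid, about 63 mm across and 109 mm high, standing loose on the worktop; this point is on its axis half-way up. Leave it alone.
- tag_stand_w8: Small price-card stand near the jars: steel puck 28 mm across and 12 mm high with a grey price card about 70 mm wide on a wire, 85 mm high in all, loose. Origin at the centre of its underside. Leave it alone.
- tag_stand_w9: Small price-card stand beside the dock's box, on the key's side: steel puck 28 mm across and 12 mm high with a grey price card about 70 mm wide on a wire, 85 mm high in all, loose. Origin at the centre of its underside. Leave it alone.

How it is judged:
By the outcome, as a careful person would: the job done as asked, in the order asked, and still so for the second after the job is handed in, while the arm keeps its last pose, push and grip.
It also fails if it takes over 32 s, if anything falls off the work surface, if the arm or the gripper's body presses on something with over 40 N, if the wrist force passes 120 N, or if a joint passes its speed limit or range.

ROBOT

A 6-joint arm with a two-finger parallel gripper is mounted at the origin on a cart in front of the work surface, level with it; the furniture and walls round the work are solid. World frame = base frame: x ahead of the robot, y to its left, z up, the work surface at z = 0. Lengths are in m, angles in rad, forces in N, time in s.
With the tool pointing down it reaches from about 0.275 to 0.825 m from the base axis. Payload 5.2 kg.
Tool frame: the origin (TCP) lies midway between the tips of the shut fingers; the grasp point (between the pads) lies 19 mm behind it; x points along the fingers, z is the direction in which the jaws open and shut, and the axes are right-handed (so a half turn about x gives the same grasp; the last joint's range is limited). The gripper opens to 93 mm and grips with 3 to 60 N. Pads are 15 mm wide; open, the fingers measure 128 mm over their backs; the gripper's body (75 mm by 188 mm) begins 65 mm behind the grasp point.
Start: joints at [-1.507, 0.259, 1.535, -0, 1.348, -0.203], TCP at [0.145, -0.531, 0.219] pointing down, gripper open.
Joint ranges: [-3.14, 3.14], [-0.91, 2.08], [0.19, 2.58], [-1.22, 4.36], [0.22, 2.71], [-3.12, 3.12]. Speed limits (rad/s): [2.57, 2.57, 3.14, 3.14, 3.14, 3.14].

INTERFACE

Orientations are given as a unit quaternion [w, x, y, z].
In Python, from plant import env, optics gives the robot as it stands.
- The arm moves only by the shell command python3 -m jog 'ROWS' [FORCE]. ROWS is JSON, a list of rows, each a list of 7 numbers: the shift along the world's x, y, z in cm, then the turn, a rotation vector about the world's x, y, z in degrees, then the opening in per cent of the stroke, from 0 (shut) to 100 (fully open). In form: [[x, y, z, rx, ry, rz, gripper], ...]. A call has 1 to 20 rows; each row is the pose to reach, as a shift and turn from the pose measured when the call began; what a row does not reach only later rows make up. A row lasts 1/12 s, in which the tool goes at most 41.7 mm and 7.16 degrees, less where a joint would pass 70% of its speed; a pose out of reach is approached as far as the arm can. A call with a gripper value outside its range is refused whole. The fingers move at their own pace and stop on an object; FORCE is the grip in N (left out, the last holds). Time passes only in rows, so rows that repeat a pose let the fingers close. It gives the time, the measured TCP pose, the force and the opening at its end, in the units of the state.
- env.read_state(): the state, without advancing time (a new reading comes with each control period).
- optics.grab_frame(name): name is "scene" or "top"; returns a dict with "color" (420x560x3 uint8, blue, green, red), "range_z" (420x560 float32, m along the optical axis (not along the pixel's ray), 0 where there is no reading), "camera_matrix" (3x3 intrinsics, pixels), "eye" and "attitude" of the camera in the world. Camera axes: x right, y down, z forward; pixel columns grow to the right and rows downward; lengths in m; the calibration is good to about 2 mm. A picture is of the moment at which its call begins.
- env.sign_off(): hands the job in, once; it reports no verdict.
The state is a dict: "time": time; "joints": joint angles; "qvel": joint speeds; "effort": joint torques, N m; "eef_pos": TCP position; "ee_rot": TCP orientation; "wrist_force": force on the tool from outside, world axes, zero at the start; "torque": the same for the moment, N m; "grip_width": finger opening in m.
Only numpy, scipy, OpenCV 4.12 (cv2) and the standard library are available. Lean on these libraries where they do the work, as an engineer would, in place of code of your own. Each camera call takes 0.05 s, during which the arm holds its last target. There are 200 camera calls.

## Working session

There is one attempt and no reset: what is moved stays moved. The work goes in short steps, Python scripts to look and compute and a shell command to move; the robot and the scene stay as the last step left them, time stands still between calls to the robot, and variables do not carry over. Pictures are saved under pics/ and viewed, about 8 in all and at most 12, crops included, and the job is handed in when it is done.

```bash
mkdir -p pics
cat > h.py <<'E'
import numpy as np,cv2
from plant import env,optics
from scipy.spatial.transform import Rotation as R
def grab(n):
    f=optics.grab_frame(n); np.savez(''+n+'.npz',**{k:np.array(v) for k,v in f.items()}); return f
def load(n): return np.load(''+n+'.npz')
def cloud(f):
    z=f['range_z'];K=f['camera_matrix'];v,u=np.mgrid[:z.shape[0],:z.shape[1]]
    P=np.stack([(u-K[0,2])*z/K[0,0],(v-K[1,2])*z/K[1,1],z],-1)
    a=np.array(f['attitude']); M=a if a.shape==(3,3) else R.from_quat(a[[1,2,3,0]]).as_matrix()
    return P@M.T+np.array(f['eye'])
E
python3 - <<'E'
from h import *
for n in('scene','top'):
    f=grab(n);cv2.imwrite(f'pics/{n}0.png',f['color']);print(f['eye'],f['attitude'],f['camera_matrix'])
    P=cloud(f);print(P[200,280],P[300,200])
print(env.read_state())
E
```

```text
[-0.08434089  0.62026852  0.58212992] [ 0.18366149 -0.29572331  0.81326436 -0.46628023] [[404.77440743   0.         284.60237077]
 [  0.         404.77440743 209.78987916]
 [  0.           0.           1.        ]]
[ 0.63930194 -0.17835676 -0.00165863] [ 0.48071969  0.25724422 -0.00191468]
[ 0.30199641 -0.07156893  1.24235975] [ 0.07298492 -0.69769198  0.71037893 -0.05710407] [[515.07760339   0.         279.25129637]
 [  0.         515.07760339 206.66787656]
 [  0.           0.           1.        ]]
[ 0.53576038 -0.04891711  0.07341516] [ 0.31764308  0.29027353 -0.81403214]
{'time': 0.1, 'joints': array([-1.50681366e+00,  2.59280342e-01,  1.53594395e+00, -2.86904617e-05,
        1.34799067e+00, -2.02790526e-01]), 'qvel': array([-1.55553679e-05, -1.46637139e-03, -1.81790807e-03,  3.41680562e-04,
        6.19789981e-04,  1.64721949e-03]), 'effort': array([ 2.74207523e-03, -4.38207078e+01, -2.84644550e+01,  7.20576011e-02,
        3.61339306e-02, -5.08601715e-05]), 'eef_pos': array([ 0.14497749, -0.53005354,  0.21790725]), 'ee_rot': array([ 0.56167155,  0.42948719,  0.56243942, -0.42863473]), 'wrist_force': array([ 0.37506234, -0.23503259, -0.51190235]), 'torque': array([ 0.00844829, -0.04856549, -0.01680636]), 'grip_width': 0.0926769940395818}
```

View pics/top0.png

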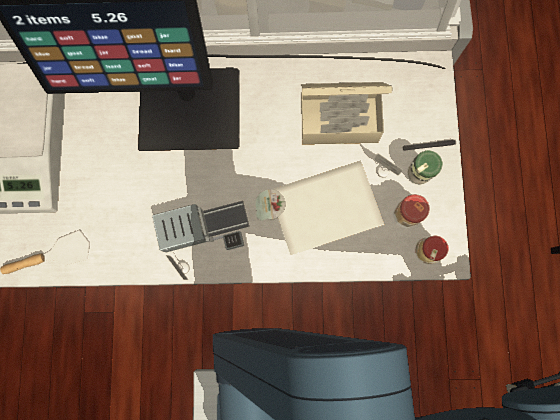

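View pics/scene0.png

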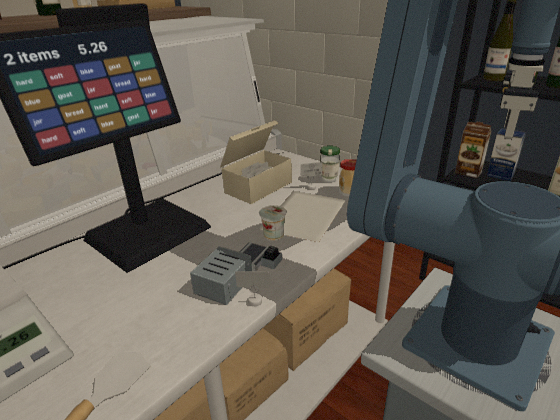

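Run:
```python
from h import *
f=load('top');P=cloud(f);c=f['color']
cv2.imwrite('pics/crop.png',cv2.resize(c[180:300,135:305],None,fx=4.5,fy=4.5,interpolation=cv2.INTER_CUBIC))
v,u=np.mgrid[:420,:560]
def box(u0,u1,v0,v1,z0,z1):
    m=(u>=u0)&(u<=u1)&(v>=v0)&(v<=v1)&(P[...,2]>z0)&(P[...,2]<z1);return P[m]
for nm,a in dict(box=(145,207,195,260,.052,.066),key=(218,250,226,255,.031,.046),blk=(218,250,226,255,.015,.046),pot=(250,292,180,225,.06,.08),trk=(200,250,195,236,.006,.02),tag=(160,195,248,285,.03,.1)).items():
    q=box(*a);print(nm,len(q))
    if len(q)>3:
        r=cv2.minAreaRect(q[:,:2].astype(np.float32)*1000);print(q.mean(0),r)
for p in [(560,20),]: pass
print('table',P[270,230],P[190,230])
```

```text
box 1693
[0.48014114 0.18989459 0.05813476] ((467.170654296875, 184.88311767578125), (116.99771118164062, 114.76013946533203), 14.057429313659668)
key 130
[0.45160287 0.06558784 0.03783279] ((452.1978454589844, 65.81881713867188), (24.44232177734375, 30.007673263549805), 12.395883560180664)
blk 285
[0.45106222 0.06559539 0.0292882 ] ((458.12890625, 72.4575424194336), (51.294334411621094, 52.65298843383789), 14.907722473144531)
pot 762
[ 0.52675861 -0.02411189  0.07011252] ((528.2551879882812, -25.10692596435547), (71.64734649658203, 71.40644073486328), 7.653944969177246)
trk 658
[0.50521316 0.08565521 0.00894114] ((507.58837890625, 83.65617370605469), (94.24613189697266, 113.78982543945312), 4.170802116394043)
tag 159
[0.39440181 0.1958434  0.0615271 ] ((400.85552978515625, 193.00436401367188), (96.44747924804688, 22.84522819519043), 41.438011169433594)
table [0.38118131 0.07527469 0.00194697] [ 0.57870366  0.07610494 -0.00216657]
```

View pics/crop.png

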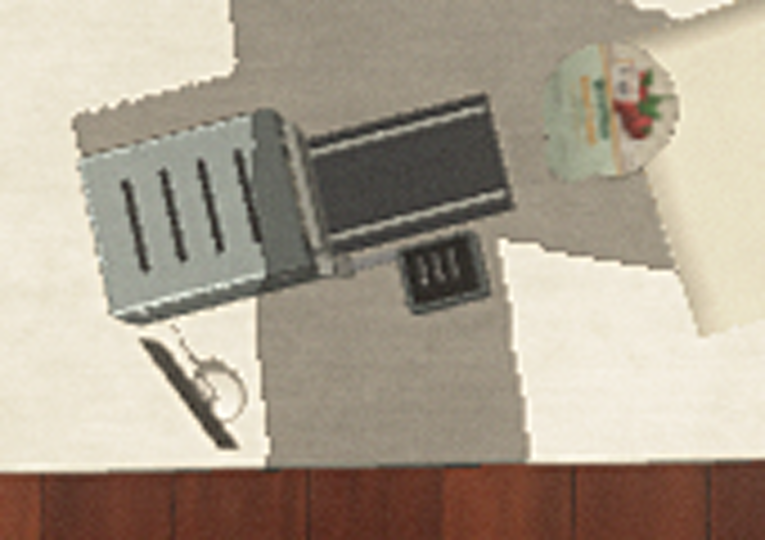

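Run:
```python
from h import *
f=load('top');P=cloud(f)
def at(cx,cy,z):  # crop px -> world on plane z by ray
    u,v=(cx+.5)/4.5-.5+135,(cy+.5)/4.5-.5+180
    K=f['camera_matrix'];a=f['attitude'];M=R.from_quat(a[[1,2,3,0]]).as_matrix()
    d=M@[(u-K[0,2])/K[0,0],(v-K[1,2])/K[1,1],1];e=f['eye'];return e+d*(z-e[2])/d[2]
for nm,p,q,z in [('trkU',(310,143),(487,95),.011),('trkL',(335,250),(512,205),.011),('trkEnd',(512,205),(487,95),.011),('boxTop',(80,155),(262,110),.058),('boxbot',(115,318),(285,277),.058),('keyT',(402,247),(470,230),.03)]:
    A,B=at(*p,z),at(*q,z);d=B-A;print(nm,A.round(4),B.round(4),np.linalg.norm(d).round(4),np.degrees(np.arctan2(d[0],-d[1])).round(1))
m=lambda u0,u1,v0,v1,z0,z1:P[v0:v1,u0:u1][(P[v0:v1,u0:u1,2]>z0)&(P[v0:v1,u0:u1,2]<z1)]
s=env.read_state();q=s['ee_rot'];M=R.from_quat(q[[1,2,3,0]]).as_matrix();print(M.round(3))
print('jaw yaw',np.degrees(np.arctan2(M[1,2],M[0,2])))
# jars
for nm,u,v in [('olive',427,165),('honey',413,208),('must',433,248)]: print(nm,P[v,u])
```

```text
trkU [0.5238 0.1392 0.011 ] [0.5483 0.0431 0.011 ] 0.0992 14.3
trkL [0.4652 0.1251 0.011 ] [0.4877 0.0298 0.011 ] 0.0979 13.3
trkEnd [0.4877 0.0298 0.011 ] [0.5483 0.0431 0.011 ] 0.062 102.4
boxTop [0.5114 0.2515 0.058 ] [0.5333 0.1565 0.058 ] 0.0975 13.0
boxbot [0.4258 0.2309 0.058 ] [0.4454 0.1433 0.058 ] 0.0897 12.6
keyT [0.4636 0.0865 0.03  ] [0.4719 0.0505 0.03  ] 0.037 13.1
[[-0.     0.965  0.264]
 [ 0.002  0.264 -0.965]
 [-1.     0.    -0.002]]
jaw yaw -74.71464369984861
olive [ 0.60319078 -0.38357224  0.1058093 ]
honey [ 0.50666948 -0.34812032  0.09638081]
must [ 0.4167744  -0.38910528  0.08674989]
```

```bash
python3 -m jog '[[0.5,1,0,0,0,2,54],[1.5,3,0,0,0,5,54],[3.4,6,0,0,0,10,54],[5.4,9.5,0,0,0,15,54],[7.5,13.5,0,0,0,21,54],[10,17.5,0,0,0,27,54],[12,21.5,0,0,0,33,54],[14.5,25.5,0,0,0,39,54],[16.5,29.5,0,0,0,45,54],[19,33.5,0,0,0,51,54],[21,37.5,0,0,0,57,54],[23.5,41.5,0,0,0,62,54],[25.5,45.5,0,0,0,68,54],[28,49.5,-1,0,0,73,54],[30,53.5,-3,0,0,79,54],[32,57,-5,0,0,84,54],[33.3,59.3,-7,0,0,87,54],[33.9,60.3,-8.5,0,0,87.7,54],[33.9,60.3,-9,0,0,87.7,54],[33.9,60.3,-9,0,0,87.7,54]]' 20
python3 - <<'E'
from h import *
s=env.read_state();M=R.from_quat(s['ee_rot'][[1,2,3,0]]).as_matrix()
print(s['time'],s['eef_pos'],s['wrist_force'],s['grip_width'],np.degrees(np.arctan2(M[1,2],M[0,2])),M[:,0])
f=grab('scene');cv2.imwrite('pics/s1.png',cv2.resize(f['color'][150:360,150:430],None,fx=2.8,fy=2.8,interpolation=cv2.INTER_CUBIC))
E
```

```text
time: 1.77
eef_pos: [0.4819, 0.0765, 0.1244]
ee_rot: [0.7, -0.081, 0.705, 0.083]
wrist_force: [-1.2, -0.2, 0.2]
grip_width: 0.0501
1.7667 [0.48189953 0.07645016 0.12441787] [-1.22716551 -0.24496698  0.19007001] 0.050111814332947015 13.30191426697665 [-0.00780005  0.00138921 -0.99996861]
```

View pics/s1.png

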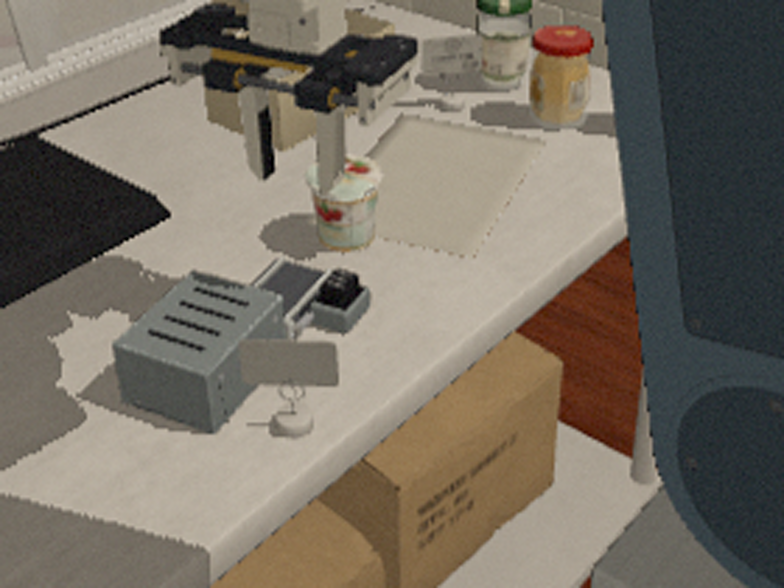

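The picture shows the open gripper above the pot and dock. The near finger is at about (330,190) and the key at (340,285), and nothing has been touched. Next I lower to just above the key.

```bash
python3 -m jog '[[0.1,-0.2,-1,0,0,0,54],[0.2,-0.3,-2.5,0,0,0,54],[0.2,-0.35,-4,0,0,0,54],[0.2,-0.35,-5.5,0,0,0,54],[0.2,-0.35,-6.5,0,0,0,54],[0.2,-0.35,-7.2,0,0,0,54],[0.2,-0.35,-7.2,0,0,0,54],[0.2,-0.35,-7.2,0,0,0,54],[0.2,-0.35,-7.2,0,0,0,54],[0.2,-0.35,-7.2,0,0,0,54],[0.2,-0.35,-7.2,0,0,0,54]]'
python3 - <<'E'
from h import *
s=env.read_state();M=R.from_quat(s['ee_rot'][[1,2,3,0]]).as_matrix()
a=np.radians(13);xd=np.array([-np.sin(a),np.cos(a)]);yd=np.array([-np.cos(a),-np.sin(a)])
o=np.array([.452,.0655])-.058*yd;d=s['eef_pos'][:2]-o
print(s['time'],s['eef_pos'],s['wrist_force'],np.degrees(np.arctan2(M[1,2],M[0,2])),M[:,0],'dock',d@xd,d@yd)
f=grab('scene');cv2.imwrite('pics/s2.png',cv2.resize(f['color'][200:310,180:310],None,fx=5,fy=5,interpolation=cv2.INTER_CUBIC))
P=cloud(f)[215:300,190:300].reshape(-1,3);dd=P[:,:2]-o;D=np.c_[dd@xd,dd@yd,P[:,2]]*1000
k=D[(D[:,2]>60)&(D[:,2]<100)&(abs(D[:,0])<25)]
for nm,g in('key',k[k[:,1]>30]),('tray',k[k[:,1]<30]):
    if len(g): print(nm,len(g),g.min(0).round(),g.max(0).round(),np.percentile(g,[5,50,95],axis=0).round(1))
E
```

```text
time: 2.73
eef_pos: [0.4846, 0.0713, 0.0547]
ee_rot: [0.701, -0.081, 0.704, 0.082]
wrist_force: [-0.0, -0.2, -0.6]
grip_width: 0.0506
2.7333 [0.48455049 0.07127178 0.05470433] [-0.00319568 -0.2065556  -0.63193287] 13.272304387666061 [-5.21888909e-03  2.24712865e-04 -9.99986356e-01] dock -0.0016984170708303993 0.024985407544909972
key 132 [-8. 49. 60.] [11. 66. 99.] [[-6.7 50.8 63.2]
 [ 7.1 61.2 81. ]
 [ 9.5 65.4 97.9]]
tray 139 [-10. -16.  60.] [ 11.   1. 100.] [[ -5.6 -14.5  62.4]
 [  7.3  -3.4  80.8]
 [ 10.   -0.4  98.7]]
```

View pics/s2.png

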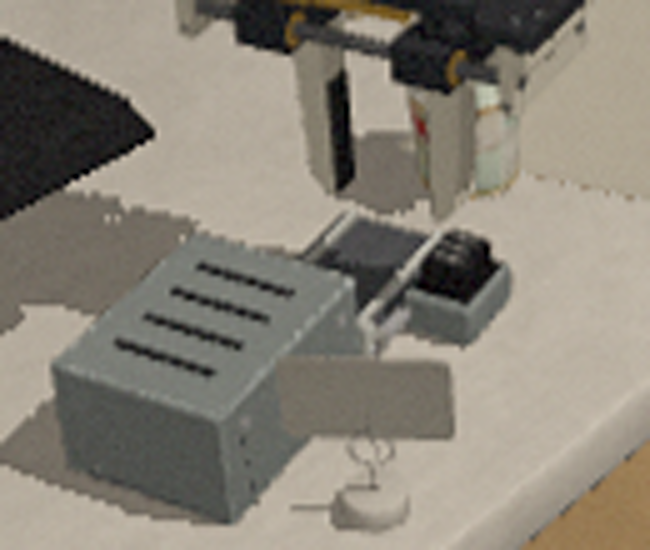

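The near finger's tip is at about (440,215), short of the key at (460,255), and the finger tapers towards the tip. I'll check the tip's extent from depth, using saved data.

Run:
```python
from h import *
a=np.radians(13);xd=np.array([-np.sin(a),np.cos(a)]);yd=np.array([-np.cos(a),-np.sin(a)])
o=np.array([.452,.0655])-.058*yd
f=load('scene');P=cloud(f)
def D(p): d=p[...,:2]-o;return np.stack([d@xd,d@yd,p[...,2]],-1)*1000
Q=D(P)
for v in range(231,249,2):
    r=[(u,*Q[v,u].round().astype(int)) for u in range(261,282) if 50<Q[v,u,2]<95 and abs(Q[v,u,0])<20]
    print(v,r[:1],r[-1:],len(r))
# key top in scene
g=Q[240:275,255:290].reshape(-1,3);k=g[(g[:,2]>34)&(g[:,2]<44)&(abs(g[:,0])<30)&(g[:,1]>35)&(g[:,1]<80)]
print(len(k),np.percentile(k,[3,50,97],axis=0).round(1))
b=Q.reshape(-1,3);b=b[(abs(b[:,1]-42)<5)&(b[:,0]>-30)&(b[:,0]<50)&(b[:,2]>8)&(b[:,2]<60)];print('bar',len(b),np.percentile(b,[3,50,97],axis=0).round(1))
```

```text
231 [(265, np.int64(7), np.int64(49), np.int64(87))] [(274, np.int64(-5), np.int64(65), np.int64(84))] 10
233 [(266, np.int64(5), np.int64(50), np.int64(81))] [(274, np.int64(-7), np.int64(64), np.int64(78))] 9
235 [(266, np.int64(8), np.int64(52), np.int64(78))] [(274, np.int64(-6), np.int64(64), np.int64(73))] 8
237 [(266, np.int64(9), np.int64(52), np.int64(73))] [(274, np.int64(-7), np.int64(64), np.int64(67))] 9
239 [(266, np.int64(7), np.int64(51), np.int64(66))] [(273, np.int64(-2), np.int64(64), np.int64(64))] 8
241 [(266, np.int64(9), np.int64(52), np.int64(62))] [(271, np.int64(6), np.int64(63), np.int64(63))] 6
243 [(266, np.int64(8), np.int64(51), np.int64(55))] [(268, np.int64(10), np.int64(57), np.int64(58))] 3
245 [] [] 0
247 [] [] 0
80 [[-10.3  48.5  34.4]
 [  4.6  59.6  36.6]
 [ 16.7  69.5  38.9]]
bar 31 [[15.6 40.1  9.7]
 [27.  43.6 12.6]
 [41.9 46.8 22.2]]
```

```bash
python3 -m jog '[[-0.1,0,-0.5,0,0,0,54],[-0.2,0,-1,0,0,0,54],[-0.2,0,-1.4,0,0,0,54],[-0.2,0,-1.8,0,0,0,54],[-0.2,0,-2.2,0,0,0,54],[-0.2,0,-2.5,0,0,0,54],[-0.2,0,-2.7,0,0,0,54],[-0.2,0,-2.7,0,0,0,54],[-0.2,0,-2.7,0,0,0,54],[-0.2,0,-2.7,0,0,0,54],[-0.2,0,-2.7,0,0,0,54],[-0.2,0,-2.7,0,0,0,54]]'
python3 - <<'E'
from h import *
s=env.read_state();print(s['time'],s['eef_pos'],s['wrist_force'],s['torque'],s['grip_width'])
f=grab('scene');cv2.imwrite('pics/s3.png',cv2.resize(f['color'][200:310,180:310],None,fx=5,fy=5,interpolation=cv2.INTER_CUBIC))
E
```

```text
time: 3.78
eef_pos: [0.4822, 0.0714, 0.0297]
ee_rot: [0.7, -0.082, 0.704, 0.082]
wrist_force: [-8.3, 1.9, 27.3]
grip_width: 0.0502
3.7833 [0.48223055 0.07142759 0.02965863] [-8.32726092  1.88427768 27.3092677 ] [-0.09917973  2.01161207 -0.13288342] 0.05021238663905578
```

View pics/s3.png

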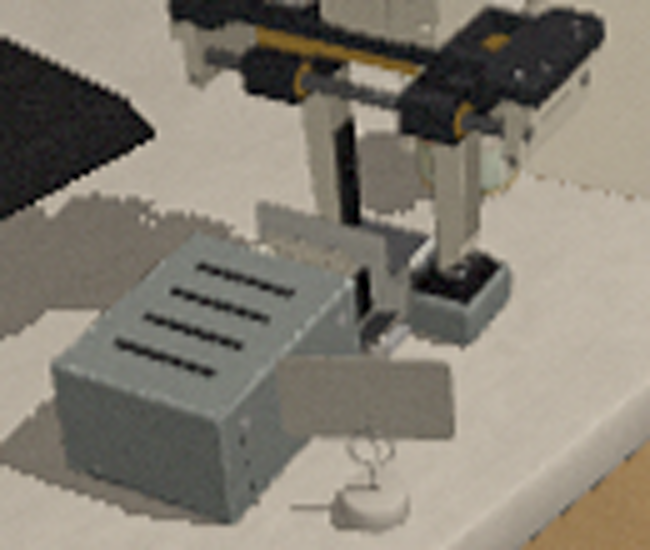

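The key (460,270) is down and the tray panel (330,240) is out and moving towards the far finger. I keep holding, with a little less push.

```bash
python3 -m jog '[[0,0,-0.15,0,0,0,54],[0,0,-0.15,0,0,0,54],[0,0,-0.15,0,0,0,54],[0,0,-0.15,0,0,0,54],[0,0,-0.15,0,0,0,54],[0,0,-0.15,0,0,0,54],[0,0,-0.15,0,0,0,54],[0,0,-0.15,0,0,0,54],[0,0,-0.15,0,0,0,54],[0,0,-0.15,0,0,0,54],[0,0,-0.15,0,0,0,54],[0,0,-0.15,0,0,0,54],[0,0,-0.15,0,0,0,54],[0,0,-0.15,0,0,0,54],[0,0,-0.15,0,0,0,54],[0,0,-0.15,0,0,0,54],[0,0,-0.15,0,0,0,54],[0,0,-0.15,0,0,0,54]]'
cat > c.py <<'E'
from h import *
import sys
s=env.read_state();print(s['time'],s['eef_pos'],s['wrist_force'],s['torque'],s['grip_width'])
a=np.radians(13);xd=np.array([-np.sin(a),np.cos(a)]);yd=np.array([-np.cos(a),-np.sin(a)])
o=np.array([.452,.0655])-.058*yd
f=grab('scene');cv2.imwrite(sys.argv[1],cv2.resize(f['color'][200:310,180:310],None,fx=5,fy=5,interpolation=cv2.INTER_CUBIC))
P=cloud(f);d=P[...,:2]-o;Q=np.stack([d@xd,d@yd,P[...,2]],-1).reshape(-1,3)*1000
g=Q[(Q[:,2]>46)&(Q[:,2]<56)&(Q[:,0]>-50)&(Q[:,0]<58)&(abs(Q[:,1]+30)<8)|(Q[:,2]>46)&(Q[:,2]<56)&(abs(Q[:,1]-25)<10)&(Q[:,0]>-50)&(Q[:,0]<58)]
print('panel x',len(g),np.percentile(g,[5,50,95],axis=0).round(1))
f=grab('top');P=cloud(f)[178:230,245:298].reshape(-1,3);q=P[(P[:,2]>.06)&(P[:,2]<.08)]
print('pot',cv2.minAreaRect(q[:,:2].astype(np.float32)*1000))
E
python3 c.py pics/s4.png
```

```text
time: 5.33
eef_pos: [0.4822, 0.0713, 0.0298]
ee_rot: [0.701, -0.082, 0.704, 0.082]
wrist_force: [-6.1, -0.3, 22.7]
grip_width: 0.0506
5.3333 [0.48222821 0.07132932 0.02978345] [-6.06188721 -0.2833533  22.68417573] [-0.12228813  1.55565054 -0.20349031] 0.05056672033832514
panel x 33 [[ 10.3 -31.5  46.5]
 [ 13.3  19.4  49.7]
 [ 16.1  33.4  51.5]]
pot ((527.9271850585938, -25.574039459228516), (71.94125366210938, 70.35877990722656), 4.362805366516113)
```

View pics/s4.png

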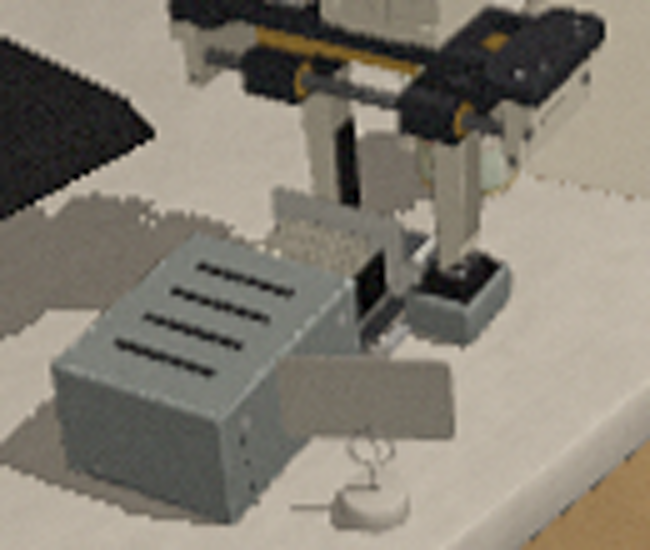

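The tray panel (340,225) rests against the far finger, and the key is still down. The pot hasn't moved. One last check that the tray is stationary, then I hand in.

```bash
python3 - <<'E'
from plant import optics
for _ in range(8): optics.grab_frame('top')
E
python3 c.py pics/s5.png && python3 -c "
from plant import env; print(env.sign_off())"
```

```text
5.8333 [0.48219968 0.07134619 0.02977511] [-5.95113793 -0.5029     22.78341803] [-0.17120213  1.51672836 -0.21892668] 0.05080648017638615
panel x 34 [[ 10.8 -32.4  46.5]
 [ 14.3  19.6  49.5]
 [ 15.9  33.1  51.4]]
pot ((528.0916137695312, -25.582874298095703), (71.82988739013672, 70.47789764404297), 5.1986589431762695)
the job is handed in; nothing more can be done
None
```

The job is handed in: one fingertip is holding the card dock's key fully down, and the other has stopped the tray about half-way to the pot.

- **Key:** the fingertip is at z ≈ 29.8 mm, where fully down is 30 mm. It presses with about 23 N (peak reading about 27 N); 6 N is enough to hold the key.
- **Tray:** its panel rests against the other finger, about 45 mm out by the depth images. Two measurements 0.5 s apart agreed within about 1 mm, so it is stationary.
- **Pot:** its position is unchanged within about 0.5 mm.
- **Jars and price-card stands:** I did not measure these again after the move. The arm stayed well clear of the jars, and the stand beside the dock looks unmoved in the pictures.

Nothing was grasped or lifted, the robot clock read about 5.9 s of the allowed 32 s, and none of the checks I made failed or disagreed.

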